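# Tip the reticle plate over against the turn-over ramp

## Robot

A 6-joint arm with a two-finger parallel gripper is mounted at the origin on a cart in front of the work surface, level with it; the furniture and walls round the work are solid. World frame = base frame: x ahead of the robot, y to its left, z up, the work surface at z = 0. Lengths are in m, angles in rad, forces in N, time in s.
With the tool pointing down it reaches from about 0.35 to 0.975 m from the base axis. Payload 4.9 kg.
Tool frame: the origin (TCP) lies at the very end of the fingers, on their centre line; the grasp point (between the pads) lies 19 mm behind it; z points along the fingers, y is the line along which they close (so a half turn about z gives the same grasp; the last joint's range is limited). The gripper opens to 85 mm and grips with 20 to 120 N. Pads are 22 mm wide; open, the fingers measure 114 mm over their backs; the gripper's body (76 mm by 85 mm) begins 54 mm behind the grasp point. The pads swing forward as they close: fully open they stand 13 mm farther back than shut.
Start: joints at [0.999, 0.053, 1.613, -0, 1.476, -0.119], TCP at [0.273, 0.562, 0.205] pointing down, gripper open.
Joint ranges: [-3.01, 3.01], [-1.01, 2.22], [0.06, 2.58], [-1.02, 4.17], [0.09, 2.62], [-3.14, 3.14]. Speed limits (rad/s): [2.57, 2.57, 3.14, 3.14, 3.14, 3.14].

## Interface

Orientations are given as a rotation vector (axis times angle).
In Python, from station import ctrl gives the robot as it stands. The module is installed in compiled form; this text tells all that it offers.
- The arm moves only by the tool jog_arm, never from a script. Its argument "steps" is a list of rows, each an object with "delta_rot": the turn, a rotation vector about the tool's x, y, z in degrees, a list of three; "linear": the shift along the tool's x, y, z in m, a list of three; "grip": the finger opening in m, from 0 to 0.0854. In form: [{"delta_rot": [rx, ry, rz], "linear": [x, y, z], "grip": grip}, ...]. A call has 1 to 10 rows; each row shifts and turns the commanded pose from where the row before left it, along the tool's axes as they then stand; what a row does not reach is not made up. A row lasts 1/10 s, in which the tool goes at most 50 mm and 8.59 degrees, less where a joint would pass 70% of its speed; a pose out of reach is approached as far as the arm can. A call with a gripper value outside its range is refused whole. The fingers move at their own pace and stop on an object; "newtons" is the grip in N (left out, the last holds). Time passes only in rows, so rows that do not move let the fingers close. It gives the time, the measured TCP pose, the force, the opening and the grip force at its end, in the units of the state.
- ctrl.get_obs(): the state, without advancing time (a new reading comes with each control period).
- ctrl.get_image(name): name is "scene" or "top" or "wrist"; returns (picture, depth): 384x512x3 uint8, red, green, blue; 384x512 float32, m along the optical axis (not along the pixel's ray), 0 where there is no reading.
- ctrl.camera_info(name): a dict with "camera_matrix" (3x3 intrinsics, pixels), "R" (3x3) and "t" (3): a world point X has camera coordinates R X + t; the wrist camera has in their place "T_tool_cam" (4x4, takes a point from camera to tool coordinates, whose origin is the TCP and whose axes are the flange's). Camera axes: x right, y down, z forward; pixel columns grow to the right and rows downward; lengths in m; the calibration is good to about 2 mm. A picture is of the moment at which its call begins: read the wrist's pose just before it. camera_info takes no time and is no camera call.
- ctrl.finish_job(): hands the job in; it is judged then, once.
The state is a dict: "t": time; "q": joint angles; "dq": joint speeds; "effort": joint torques, N m; "tool_pos": TCP position; "tool_rot": TCP orientation; "contact_force": force on the tool from outside, world axes, zero at the start; "wrist_torque": the same for the moment, N m; "opening": finger opening in m; "grip_force": force on a finger pad.
Only numpy, scipy, OpenCV 4.12 (cv2) and the standard library are available. Lean on these libraries where they do the work, as an engineer would, in place of code of your own. Each camera call takes 0.05 s, during which the arm holds its last target. There are 200 camera calls.

## Task

Turn the reticle plate over without picking it up: push it along the bench, short end first, against the sloping face of the blue turn-over ramp until its front end climbs the slope and the plate leans there by itself, then go behind the ramp and push the raised end back over, so that the plate falls over towards the side it came from. Leave it lying flat on the bench in front of the ramp with the red-dot face up. Never lift it clear of the bench, and do not disturb the loupe, the tub or the vial beside it.

Things in the scene. Friction and masses are not known exactly. Their poses are not given: they have to be found in the camera images.
- ramp: turn-over ramp: folded blue sheet metal fixed to the bench (z = 0), 140 mm wide along its y; its smooth slope rises at 60 degrees towards its +x. Origin: middle of the slope's foot line, on the bench; x points level into the slope, away from the side the plate comes from (roughly away from the robot), z up.
- ramp_crest (a point): middle of the ramp's rounded crest (6 mm thick), at its top: 30 mm high, 20 mm behind the foot. Behind the crest are an upright back and a flange 3 mm high with two screws that ends 49 mm behind the foot. The microscope's base and handles stand to the left of the work and a monitor behind it: keep the gripper clear of them.
- reticle_center (a point): centre, half-way up, of the reticle plate: light grey alloy holder with a small window, 30 x 62 x 8 mm, about 0.05 kg. Its y runs along its length; its z is up at the start, down once turned over. It starts flat, 80 to 120 mm in front of the ramp's foot, a short end roughly towards it. A red dot 9 mm across marks the face that is down at the start.
- reticle_end_a (a point): middle of the plate's short end at its own +y, half-way up. Leaning with its lower end at the slope's foot, the plate is tilted 60 degrees and its raised end is about 55 mm high and 28 mm behind the foot, 20 mm above the crest. Its edges grip the bench, so it stays leaning when let go; pushed a little past upright it falls by itself.
- reticle_end_b (a point): middle of the plate's short end at its own -y, half-way up
- loupe: black folding-foot loupe, 37 mm across, 34 mm high, to the left of where the plate starts; bystander; origin at the centre of its underside
- swab_tub: white tub with a blue screw cap, 47 mm across, 62 mm high, to the right of the ramp; bystander; origin at the centre of its underside
- pin_vial: white lying vial with a red cap, 17 x 64 x 17 mm, beside the ramp's left end (its +y); bystander; origin at the centre of its underside, y along its length
There are look-alikes about, which are no part of the job. Leave any black look-alike of the part that bears reticle_center alone.

How it is judged:
On the way:
1. the plate leans on the ramp by itself, tilted 37 to 74 degrees, the robot not touching it (angle between reticle_center's own z axis and vertical between 0.65 and 1.3 rad and contact force between reticle and ramp above 0.03 N and contact force between reticle and the arm below 0.05 N and contact force between reticle and the fingers below 0.05 N), for 0.2 s.
At the end, for the whole second after the job is handed in: The plate lies turned over (red dot up, within 0.1 rad of flat) and at rest on the bench, its centre up to 160 mm in front of the foot of the ramp and within 100 mm to either side of its middle; loupe, tub and vial are within 20 mm of where they stood (angle between reticle_center's own z axis and vertical above 3.04 rad and height (world z) of reticle_center below 0.009 m and x of reticle_center in the frame of ramp between -0.16 and 0 m and y of reticle_center in the frame of ramp between -0.1 and 0.1 m and linear speed of reticle below 0.01 m/s and distance of each of loupe, swab_tub, pin_vial from where it was at the start of the episode below 0.02 m); the robot touches nothing.
It fails at once if the plate is lifted clear of the bench (both short ends more than 20 mm up) (height (world z) of each of reticle_end_a, reticle_end_b above 0.02 m).
It fails at once if the loupe, the tub or the vial is moved by more than 20 mm (distance of any of loupe, swab_tub, pin_vial from where it was at the start of the episode above 0.02 m).
It also fails if it takes over 50 s, if anything falls off the work surface, if the arm or the gripper's body presses on something with over 40 N, if the wrist force passes 120 N, or if a joint passes its speed limit or range.

## Working session

There is one attempt and no reset: what is moved stays moved. The work goes in short steps, Python scripts to look and compute and a tool call to move; the robot and the scene stay as the last step left them, time stands still between calls to the robot, and variables do not carry over. Pictures are saved under pics/ and viewed, at most 10 in all, crops included, and the job is handed in when it is done.

Besides the shell and the picture viewer there is one more tool, called after ">>>" as name(argument=value, ...) on one line, values as JSON. jog_arm: Moves the arm, as the interface text tells. Its arguments: {"type":"object","properties":{"steps":{"type":"array"},"newtons":{"type":"number"}},"required":["steps"]}

```bash
mkdir -p pics
python3 - <<'E'
from station import ctrl
import cv2,numpy as np
print({k:np.round(v,3) for k,v in ctrl.get_obs().items()})
for n in("scene","top"):
    im,d=ctrl.get_image(n); cv2.imwrite(f"pics/{n}0.png",im[:,:,::-1]); np.savez(f"{n}0.npz",im=im,d=d)
    c=ctrl.camera_info(n); print(n,{k:np.round(v,3).tolist() for k,v in c.items()})
print(np.round(ctrl.camera_info("wrist")["T_tool_cam"],3).tolist())
E
```

```text
{'t': np.float64(0.0), 'q': array([ 0.999,  0.053,  1.614, -0.   ,  1.476, -0.119]), 'dq': array([-0.   ,  0.   , -0.   ,  0.   ,  0.   , -0.001]), 'effort': array([-0.0000e+00, -3.9367e+01, -3.7019e+01, -0.0000e+00,  7.0000e-03,
       -0.0000e+00]), 'tool_pos': array([0.273, 0.561, 0.203]), 'tool_rot': array([-7.050e-01, -3.061e+00,  3.000e-03]), 'contact_force': array([ 0.124, -0.235,  1.173]), 'wrist_torque': array([ 0.025, -0.009, -0.056]), 'grip_force': np.float64(0.0), 'opening': np.float64(0.086)}
scene {'camera_matrix': [[441.846, 0.0, 252.052], [0.0, 441.846, 186.583], [0.0, 0.0, 1.0]], 'R': [[-0.615, -0.788, -0.02], [-0.346, 0.293, -0.891], [0.708, -0.542, -0.453]], 't': [0.303, 0.223, 0.558]}
top {'camera_matrix': [[442.842, 0.0, 251.264], [0.0, 442.842, 194.806], [0.0, 0.0, 1.0]], 'R': [[0.017, -1.0, -0.004], [-0.975, -0.016, -0.221], [0.221, 0.008, -0.975]], 't': [-0.032, 0.535, 0.838]}
[[-0.0, -0.958, -0.287, 0.073], [1.0, -0.0, 0.0, 0.0], [-0.0, -0.287, 0.958, -0.17], [0.0, 0.0, 0.0, 1.0]]
```

View pics/top0.png

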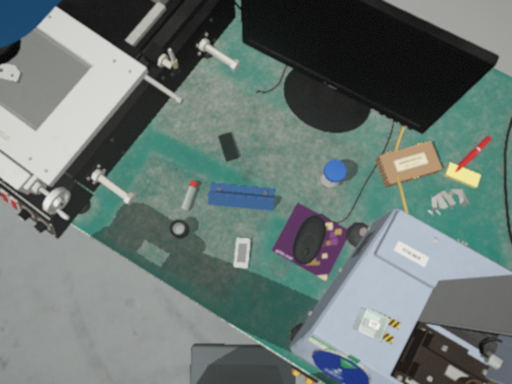

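View pics/scene0.png

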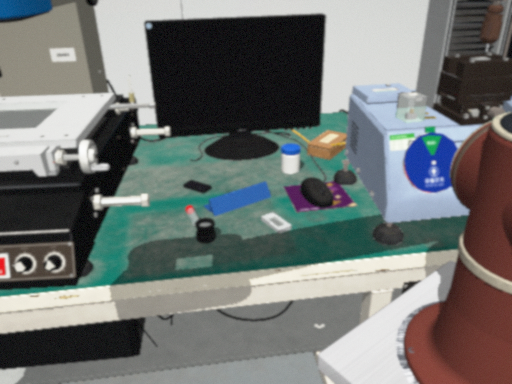

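The top view shows the plate at (242,252), the ramp at (241,196), the loupe at (179,228), the vial at (190,193) and the tub at (334,172). The black look-alike is behind the ramp at (229,146). The scene view agrees.

```bash
cat > h.py <<'E'
import numpy as np,cv2
from station import ctrl
def cast(n,uv,z,pose=None):
    c=ctrl.camera_info(n);K=np.array(c["camera_matrix"])
    if n=="wrist":
        o=pose or ctrl.get_obs();T=np.array(c["T_tool_cam"]);Rt=cv2.Rodrigues(np.array(o["tool_rot"],float))[0]
        A=Rt@T[:3,:3];C=Rt@T[:3,3]+np.array(o["tool_pos"])
    else:
        A=np.array(c["R"]).T;C=-A@np.array(c["t"])
    uv=np.atleast_2d(uv).astype(float)
    d=np.c_[uv,np.ones(len(uv))]@np.linalg.inv(K).T@A.T
    return C+d*((z-C[2])/d[:,2])[:,None]
def blobs(m,amin=40):
    m=m.astype(np.uint8)*255
    cs,_=cv2.findContours(m,cv2.RETR_EXTERNAL,cv2.CHAIN_APPROX_NONE)
    return [c for c in cs if cv2.contourArea(c)>amin]
E
python3 - <<'E'
from h import *
im=np.load("top0.npz")["im"]
hsv=cv2.cvtColor(im,cv2.COLOR_RGB2HSV);H,S,V=hsv[...,0].astype(int),hsv[...,1].astype(int),hsv[...,2].astype(int)
def roi(m,a,b,c,d):
    o=np.zeros_like(m);o[b:d,a:c]=m[b:d,a:c];return o
big=lambda m:max(blobs(m,10),key=cv2.contourArea)
r=big(roi((H>100)&(H<125)&(S>100),195,170,285,220))
b=cv2.boxPoints(cv2.minAreaRect(r)); print("ramp px",b.round(1).tolist());
print("ramp z0",cast("top",b,0).round(4)[:,:2].tolist())
p=big(roi((S<70)&(V>110),225,230,262,275))
b=cv2.boxPoints(cv2.minAreaRect(p)); w=cast("top",b,.008);print("plate px",b.round(1).tolist(),w.round(4)[:,:2].tolist(),w.mean(0))
l=big(roi(V<60,165,212,195,242));print("loupe",cv2.minAreaRect(l),cast("top",cv2.minAreaRect(l)[0],.02))
v=big(roi((S<70)&(V>120)|((H<8)|(H>172))&(S>100),175,175,205,212));b=cv2.boxPoints(cv2.minAreaRect(v));print("vial",cast("top",b,.01).round(3)[:,:2].tolist())
print("tub",cast("top",(335,170),.062))
print("mon", cast("top",(325,98),.0), "padTL",cast("top",[(300,205),(273,253)],0),"handle",cast("top",[(130,198),(180,100),(237,66)],.1))
print(cast("top",[(100,200),(85,228),(300,345)],0))
d=np.load("top0.npz")["d"];print("handle/base depth",d[195,125],d[98,178],d[64,233],d[20,350],d[230,350],d[190,240])
big_im=cv2.resize(im[160:290,160:290],None,fx=4.6,fy=4.6,interpolation=cv2.INTER_CUBIC);cv2.imwrite("pics/crop0.png",big_im[:,:,::-1])
E
```

```text
ramp px [[207.0, 203.89999389648438], [209.0, 182.10000610351562], [275.1000061035156, 188.39999389648438], [273.0, 210.1999969482422]]
ramp z0 [[0.5273, 0.072], [0.5759, 0.0693], [0.5641, -0.0747], [0.5158, -0.0705]]
plate px [[225.0, 230.0], [261.0, 230.0], [261.0, 269.0], [225.0, 269.0]] [[0.4702, 0.0309], [0.4715, -0.0451], [0.3902, -0.046], [0.389, 0.0284]] [ 0.43023811 -0.00795311  0.008     ]
loupe ((180.11085510253906, 231.71043395996094), (11.233634948730469, 17.354957580566406), 70.34617614746094) [[0.46340496 0.12336444 0.02      ]]
vial [[0.588, 0.143], [0.589, 0.08], [0.51, 0.077], [0.509, 0.138]]
tub [[ 0.58973551 -0.19407277  0.062     ]]
mon [[ 0.77756581 -0.18717222  0.        ]] padTL [[ 0.52819071 -0.1284636   0.        ]
 [ 0.42434434 -0.07098122  0.        ]] handle [[0.51631541 0.2102271  0.1       ]
 [0.72169334 0.12424667 0.1       ]
 [0.79924893 0.01016167 0.1       ]]
[[ 0.53228507  0.30365874  0.        ]
 [ 0.47080738  0.33004054  0.        ]
 [ 0.24114263 -0.12633548  0.        ]]
handle/base depth 0.8593201 0.7821902 0.91227865 0.739415 0.92629766 0.9601004
```

View pics/crop0.png

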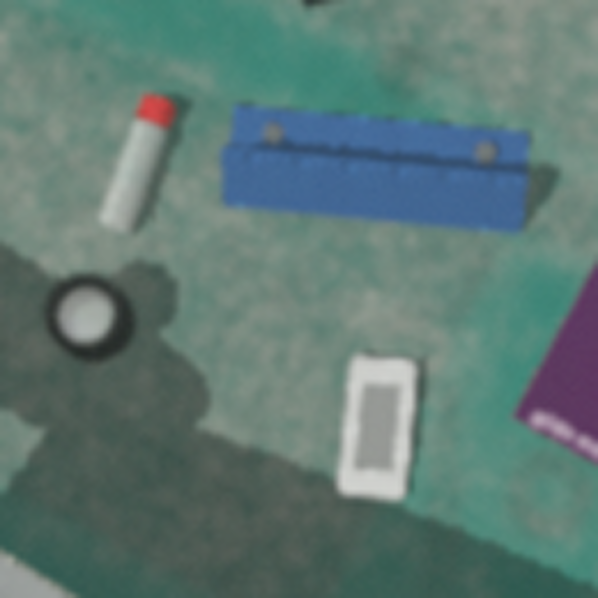

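The crop (4.6x, offset 160) shows the plate corners at (349,354), (417,358), (405,500) and (338,494). The ramp's foot line runs (223,206)-(527,231), the loupe is at (89,317), and the vial runs (155,100)-(118,225).

Run:
```python
from h import *
f=lambda pts,z:cast("top",np.array(pts)/4.6+160-0.4,z)
foot=f([(223,207),(527,231)],0);back=f([(233,103),(530,131)],.003);crest=f([(223,147),(528,170)],.03)
pl=f([(349,354),(417,358),(405,500),(338,494)],.006)
print(foot,back,crest,"\n",pl)
yax=(foot[0]-foot[1]);yax/=np.linalg.norm(yax);print("width",np.linalg.norm(foot[0]-foot[1]))
x=np.array([yax[1],-yax[0],0]);o=foot.mean(0)
print("ramp yaw deg",np.degrees(np.arctan2(x[1],x[0])),"back x",(back-o)@x)
c=pl.mean(0);a=pl[:2].mean(0)-pl[2:].mean(0);print("plate c",c,"len",np.linalg.norm(a),"yaw",np.degrees(np.arctan2(a[1],a[0])))
print("plate in ramp",(c-o)@x,(c-o)@yax,"crest",(crest-o)@x)
print("loupe",f([(89,317)],.03),"vial",f([(155,95),(115,230)],.01))
```

```text
[[ 0.52589305  0.06950665  0.        ]
 [ 0.51674357 -0.0729255   0.        ]] [[ 0.57546228  0.06638579  0.003     ]
 [ 0.56408045 -0.07393971  0.003     ]] [[ 0.54777312  0.06736864  0.03      ]
 [ 0.53923963 -0.07186789  0.03      ]] 
 [[ 0.45697032  0.00851321  0.006     ]
 [ 0.45564187 -0.02265274  0.006     ]
 [ 0.39134402 -0.0183612   0.006     ]
 [ 0.39351507  0.01190567  0.006     ]]
width 0.1427257147418164
ramp yaw deg -3.675487184419885 back x [0.04966733 0.04730453]
plate c [ 0.42436782 -0.00514876  0.006     ] len 0.06399198936460347 yaw -3.442038540608808
plate in ramp -0.09653059581901825 -0.009647313731645148 crest [0.02197212 0.022382  ]
loupe [[0.46861635 0.12442805 0.03      ]] vial [[0.57696813 0.10242162 0.01      ]
 [0.51223073 0.11797229 0.01      ]]
```

>>> jog_arm(steps=[{"delta_rot": [0,0,-7.3],"linear": [0,0,0],"grip": 0},{"delta_rot": [0,0,-7.3],"linear": [0,0,0],"grip": 0},{"delta_rot": [0,0,-7.3],"linear": [0,0,0],"grip": 0},{"delta_rot": [0,0,0],"linear": [0,0,0],"grip": 0}])

```text
t: 0.5
tool_pos: [0.2732, 0.5617, 0.2039]
tool_rot: [-0.111, -3.139, 0.002]
contact_force: [-0.4, 1.0, 0.1]
opening: 0.0283
grip_force: 0.0
```

```bash
cat >> h.py <<'E'
O=np.array([.5213,-.0017,0]);X=np.array([np.cos(np.radians(-3.6)),np.sin(np.radians(-3.6)),0]);Y=np.array([-X[1],X[0],0])
def st():
    o=ctrl.get_obs();R=cv2.Rodrigues(np.array(o["tool_rot"],float))[0];p=np.array(o["tool_pos"])-O
    print("t",round(float(o["t"]),2),"ramp xyz mm",(np.array([p@X,p@Y,p[2]])*1e3).round(1),"tool in ramp\n",(np.c_[X,Y,[0,0,1]].T@R).round(3),"F",np.round(o["contact_force"],1),"world",np.round(o["tool_pos"],4),"open",round(float(o["opening"]),3))
    return o,R
E
python3 - <<'E'
from h import *
st()
d=np.load("top0.npz")["d"];c=ctrl.camera_info("top");K=np.array(c["camera_matrix"])
v,u=np.mgrid[:384,:512];P=(np.stack([(u-K[0,2])/K[0,0],(v-K[1,2])/K[1,1],np.ones_like(d)],-1)*d[...,None]-np.array(c["t"]))@np.array(c["R"])
ok=(d>0)&(P[...,2]>.07)
for x in np.arange(.1,.85,.05):
    m=ok&(abs(P[...,0]-x)<.025)
    q=P[m];l=q[q[:,1]>.03];r=q[q[:,1]<.03]
    print(round(x,2),"left min y",l[:,1].min().round(3) if len(l) else None,"right max y",r[:,1].max().round(3) if len(r) else None)
E
```

```text
t 0.5 ramp xyz mm [-283.   546.7  203.9] tool in ramp
 [[-1.     0.008 -0.001]
 [ 0.008  1.    -0.001]
 [ 0.001 -0.001 -1.   ]] F [-0.4  1.   0.1] world [0.2732 0.5617 0.2039] open 0.028
0.1 left min y None right max y None
0.15 left min y None right max y None
0.2 left min y None right max y -0.128
0.25 left min y None right max y -0.1
0.3 left min y None right max y -0.117
0.35 left min y None right max y -0.152
0.4 left min y None right max y -0.188
0.45 left min y 0.282 right max y -0.224
0.5 left min y 0.203 right max y -0.26
0.55 left min y 0.208 right max y None
0.6 left min y 0.228 right max y None
0.65 left min y 0.099 right max y -0.379
0.7 left min y 0.101 right max y -0.289
0.75 left min y 0.106 right max y -0.197
0.8 left min y 0.031 right max y 0.03
```

>>> jog_arm(steps=[{"delta_rot": [0,0,0],"linear": [-0.011,-0.048,0],"grip": 0},{"delta_rot": [0,0,0],"linear": [-0.011,-0.048,0],"grip": 0},{"delta_rot": [0,0,0],"linear": [-0.011,-0.048,0],"grip": 0},{"delta_rot": [0,0,0],"linear": [-0.011,-0.048,0],"grip": 0},{"delta_rot": [0,0,0],"linear": [-0.011,-0.048,0],"grip": 0},{"delta_rot": [0,0,0],"linear": [-0.011,-0.048,0],"grip": 0},{"delta_rot": [0,0,0],"linear": [-0.011,-0.048,0],"grip": 0},{"delta_rot": [0,0,0],"linear": [-0.011,-0.048,0],"grip": 0},{"delta_rot": [0,0,0],"linear": [-0.011,-0.048,0],"grip": 0},{"delta_rot": [0,0,0],"linear": [-0.011,-0.048,0],"grip": 0}])

```text
t: 1.5
tool_pos: [0.349, 0.0737, 0.2046]
tool_rot: [0.115, 3.138, 0.0]
contact_force: [0.5, 0.2, -0.1]
opening: -0.0001
grip_force: 0.0
```

>>> jog_arm(steps=[{"delta_rot": [0,0,0.4],"linear": [-0.006,-0.038,0],"grip": 0},{"delta_rot": [0,0,0],"linear": [-0.006,-0.037,0],"grip": 0},{"delta_rot": [0,0,0],"linear": [0,0,0],"grip": 0},{"delta_rot": [0,0,0],"linear": [0,0,0],"grip": 0}])

```text
t: 1.9
tool_pos: [0.3556, -0.0007, 0.2044]
tool_rot: [-0.129, -3.139, -0.001]
contact_force: [0.4, 0.5, -1.0]
opening: 0.0
grip_force: 0.0
```

Run:
```python
from h import *
st()
im,d=ctrl.get_image("wrist");cv2.imwrite("pics/w1.png",im[:,:,::-1])
```

```text
t 1.9 ramp xyz mm [-165.5   -9.4  204.4] tool in ramp
 [[-1.     0.019 -0.   ]
 [ 0.019  1.     0.   ]
 [ 0.     0.    -1.   ]] F [ 0.4  0.5 -1. ] world [ 0.3556 -0.0007  0.2044] open 0.0
```

View pics/w1.png

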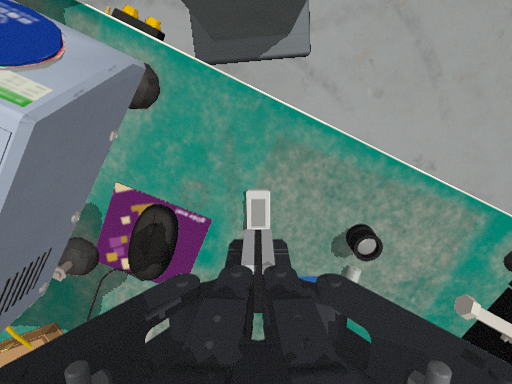

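The wrist view shows the plate at (258,212), with its robot-side end at row ~191. It is centred on the fingers. I'll measure that end from here.

Run:
```python
from h import *
im=cv2.imread("pics/w1.png");hsv=cv2.cvtColor(im,cv2.COLOR_BGR2HSV)
m=(hsv[...,1]<50)&(hsv[...,2]>130);o=np.zeros_like(m);o[180:229,235:285]=m[180:229,235:285]
b=max(blobs(o,20),key=cv2.contourArea);print(cv2.boundingRect(b))
pts=b[:,0,:];print("top row",pts[:,1].min())
for r in(194,200,210,220,226):
    xs=pts[pts[:,1]==r][:,0];print(r,xs.min(),xs.max())
    w=cast("wrist",[(xs.min()-.5,r),(xs.max()+.5,r)],.008)-O;print((np.c_[w@X,w@Y]*1e3).round(1).tolist())
w=cast("wrist",[(258,pts[:,1].min()-.5)],.008)-O;print("rear end",w@X,w@Y)
```

```text
(246, 180, 39, 49)
top row 180
194 246 284
[[-122.3, -24.0], [-121.4, 24.9]]
200 246 284
[[-114.3, -24.2], [-113.5, 25.0]]
210 247 284
[[-100.9, -23.3], [-100.1, 25.1]]
220 247 284
[[-87.2, -23.7], [-86.4, 25.2]]
226 247 284
[[-78.8, -23.9], [-78.0, 25.3]]
rear end [-0.14080176] [-0.00799789]
```

>>> jog_arm(steps=[{"delta_rot": [0,0,-1.1],"linear": [0,0,0.05],"grip": 0},{"delta_rot": [0,0,0],"linear": [0,0,0.05],"grip": 0},{"delta_rot": [0,0,0],"linear": [0,0,0.05],"grip": 0},{"delta_rot": [0,0,0],"linear": [0,0,0.04],"grip": 0},{"delta_rot": [0,0,0],"linear": [0,0,0.007],"grip": 0},{"delta_rot": [0,0,0],"linear": [0,0,0],"grip": 0},{"delta_rot": [0,0,0],"linear": [0,0,0],"grip": 0}])

```text
t: 2.65
tool_pos: [0.3577, -0.0, 0.01]
tool_rot: [0.09, 3.137, -0.001]
contact_force: [-0.2, 0.3, 0.6]
opening: 0.0001
grip_force: 0.0
```

```bash
python3 -c "
from h import *
st()"
```

```text
t 2.65 ramp xyz mm [-163.4   -8.6   10. ] tool in ramp
 [[-1.    -0.006  0.004]
 [-0.006  1.    -0.   ]
 [-0.004 -0.001 -1.   ]] F [-0.2  0.3  0.6] world [ 0.3577 -0.      0.01  ] open 0.0
```

>>> jog_arm(steps=[{"delta_rot": [0,0,0],"linear": [0,-0.001,0.003],"grip": 0},{"delta_rot": [0,0,0],"linear": [0,0,0.003],"grip": 0},{"delta_rot": [0,0,0],"linear": [0,0,0],"grip": 0},{"delta_rot": [0,0,0],"linear": [0,0,0],"grip": 0}])

```text
t: 3.05
tool_pos: [0.356, -0.0014, 0.002]
tool_rot: [0.092, 3.139, -0.0]
contact_force: [0.8, 0.4, -0.6]
opening: 0.0002
grip_force: 0.0
```

>>> jog_arm(steps=[{"delta_rot": [0,0,0],"linear": [-0.008,0,0],"grip": 0},{"delta_rot": [0,0,0],"linear": [-0.008,0,0],"grip": 0},{"delta_rot": [0,0,0],"linear": [-0.008,0,0],"grip": 0},{"delta_rot": [0,0,0],"linear": [-0.008,0,0],"grip": 0},{"delta_rot": [0,0,0],"linear": [-0.008,0,0],"grip": 0},{"delta_rot": [0,0,0],"linear": [-0.008,0,0],"grip": 0},{"delta_rot": [0,0,0],"linear": [-0.008,0,0],"grip": 0},{"delta_rot": [0,0,0],"linear": [-0.008,0,0],"grip": 0},{"delta_rot": [0,0,0],"linear": [-0.008,0,0],"grip": 0},{"delta_rot": [0,0,0],"linear": [-0.008,0,0],"grip": 0}])

```text
t: 4.05
tool_pos: [0.4362, -0.0059, 0.0016]
tool_rot: [-0.092, -3.14, -0.0]
contact_force: [0.2, -0.1, -0.2]
opening: 0.0003
grip_force: 0.0
```

Run:
```python
from h import *
st()
im,d=ctrl.get_image("scene");im2,_=ctrl.get_image("wrist")
a=cv2.resize(im[160:260,160:320],None,fx=4,fy=4,interpolation=cv2.INTER_CUBIC)[:,:,::-1]
cv2.imwrite("pics/s2.png",a)
```

```text
t 4.05 ramp xyz mm [-84.7  -9.6   1.6] tool in ramp
 [[-1.    -0.004 -0.   ]
 [-0.004  1.     0.   ]
 [ 0.     0.    -1.   ]] F [ 0.2 -0.1 -0.2] world [ 0.4362 -0.0059  0.0016] open 0.0
```

View pics/s2.png

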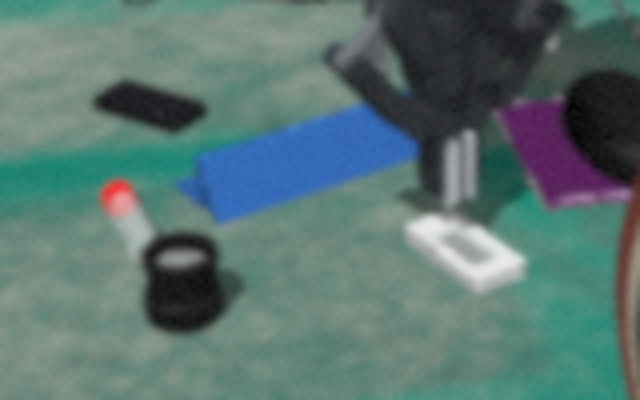

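Run:
```python
from h import *
def proj(n,p):
    c=ctrl.camera_info(n);q=np.array(c["R"])@np.array(p)+np.array(c["t"]);return (np.array(c["camera_matrix"])@(q/q[2]))[:2]
print("tcp in crop",(proj("scene",ctrl.get_obs()["tool_pos"])-160)*4)
for n,p in(("plate front0",(.456,-.007,.004)),("plate rear0",(.392,-.003,.004)),("foot",O)): print(n,(proj("scene",p)-160)*4)
pts=np.array([(405,228),(435,213),(525,260),(480,282)])/4+160
w=cast("scene",pts,.008)-O;print((np.c_[w@X,w@Y]*1e3).round(1))
im,_=ctrl.get_image("wrist");cv2.imwrite("pics/w2.png",im[:,:,::-1])
```

```text
tcp in crop [446.70302455 245.29309013]
plate front0 [423.09389599 225.57249045]
plate rear0 [502.85395946 281.68536833]
foot [336.10924123 186.47802953]
[[ -66.9    3.1]
 [ -63.9  -17.5]
 [-125.   -25.9]
 [-127.7    3.3]]
```

View pics/w2.png

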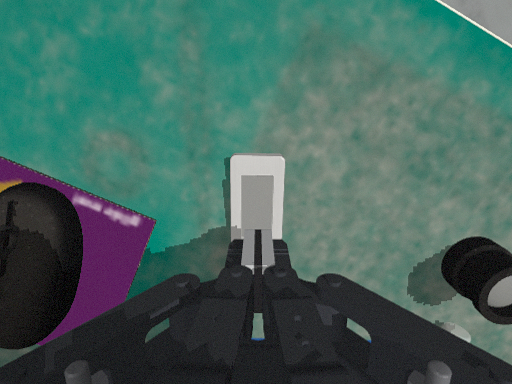

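In the wrist view the plate's near end is at row ~155 and hasn't moved. The fingertips, at row ~230, overlap its far end. So the fingers may be riding over the plate, and I'll check depth before moving on.

Run:
```python
from h import *
o,R=st();im,d=ctrl.get_image("wrist");c=ctrl.camera_info("wrist");K=np.array(c["camera_matrix"]);T=np.array(c["T_tool_cam"])
print(K[0,0],K[1,2])
tc=np.linalg.inv(T)@[0,0,0,1];print("TCP px",(K@tc[:3]/tc[2])[:2],tc[2])
for u,v in[(258,170),(235,200),(258,200),(258,225),(250,232),(250,240),(265,240),(250,250),(265,260),(300,200)]:
    p=T@np.r_[np.linalg.inv(K)@[u,v,1]*d[v,u],1];w=R@p[:3]+o["tool_pos"]-O
    print((u,v),im[v,u],"tool mm",(p[:3]*1e3).round(1),"ramp mm",(np.array([w@X,w@Y,w[2]])*1e3).round(1))
```

```text
t 4.2 ramp xyz mm [-84.9  -9.6   1.7] tool in ramp
 [[-1.    -0.005 -0.   ]
 [-0.005  1.    -0.   ]
 [ 0.    -0.    -1.   ]] F [-0.8  0.5  1.1] world [ 0.4359 -0.006   0.0017] open 0.0
306.99659860687274 188.79212425216667
TCP px [256.9017795  224.28727462] 0.1839690530799658
(258, 170) [203 201 197] tool mm [35.3  0.6 -8.4] ramp mm [-120.3   -9.1   10.1]
(235, 200) [199 198 194] tool mm [ 17.6 -12.3  -6.6] ramp mm [-102.5  -22.     8.3]
(258, 200) [148 147 143] tool mm [17.8  0.6 -7.2] ramp mm [-102.8   -9.1    8.9]
(258, 225) [146 146 143] tool mm [ 2.8  0.6 -7.4] ramp mm [-87.7  -9.    9.1]
(250, 232) [139 142 140] tool mm [ 11.6  -3.2 -36.2] ramp mm [-96.5 -12.9  37.9]
(250, 240) [137 139 139] tool mm [ 11.1  -3.  -43.6] ramp mm [-96.  -12.7  45.3]
(265, 240) [137 139 139] tool mm [ 10.9   3.8 -43.2] ramp mm [-95.8  -5.9  44.9]
(250, 250) [139 139 142] tool mm [ 11.2  -2.8 -53.3] ramp mm [-96.1 -12.5  55. ]
(265, 260) [137 138 138] tool mm [ 11.2   3.3 -61.6] ramp mm [-96.1  -6.3  63.3]
(300, 200) [111 131 119] tool mm [14.8 25.5  1.7] ramp mm [-99.8  15.8   0. ]
```

The reported TCP is at z=2 mm, but the visible fingertips end well above it. They passed over the plate without touching, and the plate hasn't moved. I'll back off behind it and find the bench by touch.

>>> jog_arm(steps=[{"delta_rot": [0,0,0],"linear": [0.02,0,0],"grip": 0},{"delta_rot": [0,0,0],"linear": [0.02,0,0],"grip": 0},{"delta_rot": [0,0,0],"linear": [0.02,0,0],"grip": 0},{"delta_rot": [0,0,0],"linear": [0.02,0,0],"grip": 0},{"delta_rot": [0,0,0],"linear": [0,0,0],"grip": 0},{"delta_rot": [0,0,0],"linear": [0,0,0.002],"grip": 0},{"delta_rot": [0,0,0],"linear": [0,0,0.002],"grip": 0},{"delta_rot": [0,0,0],"linear": [0,0,0.002],"grip": 0},{"delta_rot": [0,0,0],"linear": [0,0,0],"grip": 0}])

```text
t: 5.15
tool_pos: [0.3558, -0.0012, -0.0047]
tool_rot: [-0.092, -3.139, -0.0]
contact_force: [-0.6, -0.0, -0.1]
opening: 0.0004
grip_force: 0.0
```

Run:
```python
from h import *
o,R=st();im,d=ctrl.get_image("wrist");c=ctrl.camera_info("wrist");K=np.array(c["camera_matrix"]);T=np.array(c["T_tool_cam"])
for u in(247,266):
  for v in range(214,240,2):
    p=T@np.r_[np.linalg.inv(K)@[u,v,1]*d[v,u],1];w=R@p[:3]+o["tool_pos"]
    print((u,v),im[v,u],"tool mm",(p[:3]*1e3).round(1),"world z",w[2].round(4))
s,_=ctrl.get_image("scene")
cv2.imwrite("pics/s3.png",cv2.resize(s[170:250,230:330],None,fx=6,fy=6,interpolation=cv2.INTER_CUBIC)[:,:,::-1])
cc=ctrl.camera_info("scene");q=np.array(cc["R"])@o["tool_pos"]+cc["t"];print(((np.array(cc["camera_matrix"])@(q/q[2]))[:2]-[230,170])*6)
```

```text
t 5.15 ramp xyz mm [-165.2   -9.9   -4.7] tool in ramp
 [[-1.    -0.004 -0.001]
 [-0.004  1.     0.   ]
 [ 0.001  0.    -1.   ]] F [-0.6 -0.  -0.1] world [ 0.3558 -0.0012 -0.0047] open 0.0
(247, 214) [ 58 136 119] tool mm [ 8.7 -5.7 -5.4] world z 0.0007
(247, 216) [ 62 134 115] tool mm [ 7.1 -5.7 -4.5] world z -0.0003
(247, 218) [ 73 135 120] tool mm [ 5.9 -5.7 -4.6] world z -0.0002
(247, 220) [ 63 137 119] tool mm [ 4.8 -5.7 -4.9] world z 0.0002
(247, 222) [ 61 134 117] tool mm [ 4.1 -5.7 -6.2] world z 0.0015
(247, 224) [ 59 136 114] tool mm [ 2.5 -5.7 -5.4] world z 0.0007
(247, 226) [ 63 132 118] tool mm [ 1.6 -5.7 -6.2] world z 0.0015
(247, 228) [ 56 134 117] tool mm [-0.  -5.8 -5.4] world z 0.0007
(247, 230) [131 131 131] tool mm [ 10.9  -4.8 -32.3] world z 0.0275
(247, 232) [135 134 136] tool mm [ 11.4  -4.7 -35.7] world z 0.0309
(247, 234) [136 135 136] tool mm [ 10.8  -4.6 -36.6] world z 0.0319
(247, 236) [133 133 135] tool mm [ 11.3  -4.5 -40. ] world z 0.0353
(247, 238) [133 133 134] tool mm [ 11.5  -4.4 -42.5] world z 0.0377
(266, 214) [ 64 132 116] tool mm [ 8.8  5.2 -5.6] world z 0.0009
(266, 216) [ 60 131 115] tool mm [ 6.8  5.3 -3.7] world z -0.0011
(266, 218) [ 58 129 115] tool mm [ 6.2  5.3 -5.4] world z 0.0006
(266, 220) [ 54 130 115] tool mm [ 5.2  5.3 -5.8] world z 0.0011
(266, 222) [ 48 131 110] tool mm [ 3.7  5.3 -5.2] world z 0.0005
(266, 224) [ 49 129 112] tool mm [ 2.3  5.3 -5. ] world z 0.0002
(266, 226) [ 54 134 114] tool mm [ 1.1  5.3 -5. ] world z 0.0002
(266, 228) [ 47 129 113] tool mm [ 0.2  5.3 -5.9] world z 0.0012
(266, 230) [132 130 131] tool mm [ 11.9   4.4 -34.4] world z 0.0297
(266, 232) [136 134 135] tool mm [ 11.4   4.4 -35.8] world z 0.0311
(266, 234) [131 136 133] tool mm [ 11.    4.4 -37. ] world z 0.0323
(266, 236) [133 132 133] tool mm [ 11.8   4.3 -41. ] world z 0.0363
(266, 238) [134 134 136] tool mm [ 11.1   4.3 -41.6] world z 0.0369
[408.64630202 437.86316331]
```

View pics/s3.png

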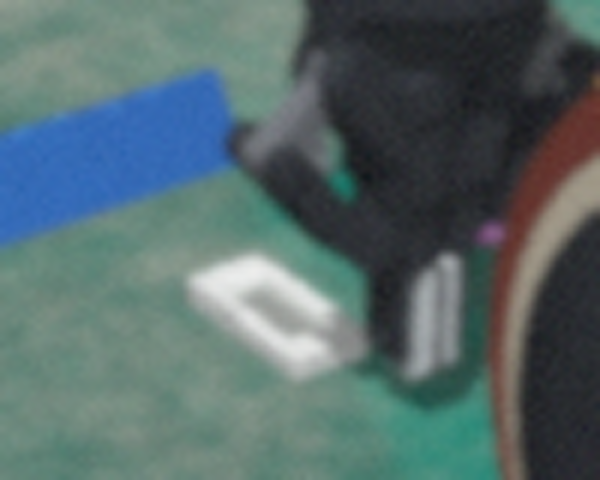

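The fingertips (crop (418,378)) are clearly above the bench, roughly 25 mm above where the TCP reading puts them. I'll keep descending in small steps and watch the force.

>>> jog_arm(steps=[{"delta_rot": [0,0,0],"linear": [0,0,0.003],"grip": 0},{"delta_rot": [0,0,0],"linear": [0,0,0.003],"grip": 0},{"delta_rot": [0,0,0],"linear": [0,0,0.003],"grip": 0},{"delta_rot": [0,0,0],"linear": [0,0,0.002],"grip": 0},{"delta_rot": [0,0,0],"linear": [0,0,0],"grip": 0}])

```text
t: 5.75
tool_pos: [0.3552, -0.0012, -0.0159]
tool_rot: [-0.092, -3.139, -0.0]
contact_force: [0.3, -0.9, -0.0]
opening: -0.0002
grip_force: 0.0
```

>>> jog_arm(steps=[{"delta_rot": [0,0,0],"linear": [0,0,0.002],"grip": 0},{"delta_rot": [0,0,0],"linear": [0,0,0.002],"grip": 0},{"delta_rot": [0,0,0],"linear": [0,0,0],"grip": 0}])

```text
t: 6.05
tool_pos: [0.3554, -0.0012, -0.0197]
tool_rot: [-0.092, -3.14, -0.0]
contact_force: [0.5, -0.4, -0.5]
opening: -0.0003
grip_force: 0.0
```

>>> jog_arm(steps=[{"delta_rot": [0,0,0],"linear": [0,0,0.002],"grip": 0},{"delta_rot": [0,0,0],"linear": [0,0,0.001],"grip": 0},{"delta_rot": [0,0,0],"linear": [0,0,0],"grip": 0}])

```text
t: 6.35
tool_pos: [0.3555, -0.0012, -0.0226]
tool_rot: [-0.092, -3.14, -0.0]
contact_force: [1.2, 0.8, 0.1]
opening: 0.0003
grip_force: 0.0
```

Run:
```python
from h import *
o,R=st();im,d=ctrl.get_image("wrist");c=ctrl.camera_info("wrist");K=np.array(c["camera_matrix"]);T=np.array(c["T_tool_cam"])
for u in(247,266):
  for v in range(226,236,1):
    p=T@np.r_[np.linalg.inv(K)@[u,v,1]*d[v,u],1];w=R@p[:3]+o["tool_pos"]
    print((u,v),"tool mm",(p[:3]*1e3).round(1),"world z",w[2].round(4))
```

```text
t 6.35 ramp xyz mm [-165.5   -9.9  -22.6] tool in ramp
 [[-1.    -0.005 -0.   ]
 [-0.005  1.     0.   ]
 [ 0.     0.    -1.   ]] F [1.2 0.8 0.1] world [ 0.3555 -0.0012 -0.0226] open 0.0
(247, 226) tool mm [  9.2  -5.1 -23.6] world z 0.001
(247, 227) tool mm [  8.7  -5.1 -23.7] world z 0.0011
(247, 228) tool mm [  8.   -5.1 -23.4] world z 0.0008
(247, 229) tool mm [ 10.8  -4.8 -30.8] world z 0.0083
(247, 230) tool mm [ 11.6  -4.7 -33.9] world z 0.0113
(247, 231) tool mm [ 11.3  -4.7 -34.3] world z 0.0117
(247, 232) tool mm [ 11.1  -4.7 -35. ] world z 0.0124
(247, 233) tool mm [ 11.5  -4.6 -37.1] world z 0.0145
(247, 234) tool mm [ 11.4  -4.6 -38. ] world z 0.0154
(247, 235) tool mm [ 11.3  -4.6 -38.8] world z 0.0162
(266, 226) tool mm [  9.1   4.8 -23.3] world z 0.0007
(266, 227) tool mm [  8.7   4.8 -23.7] world z 0.0012
(266, 228) tool mm [  7.9   4.8 -23.3] world z 0.0007
(266, 229) tool mm [ 11.3   4.5 -32. ] world z 0.0094
(266, 230) tool mm [ 11.1   4.5 -32.8] world z 0.0102
(266, 231) tool mm [ 10.9   4.5 -33.5] world z 0.011
(266, 232) tool mm [ 11.1   4.4 -35.1] world z 0.0125
(266, 233) tool mm [ 11.3   4.4 -36.6] world z 0.014
(266, 234) tool mm [ 11.1   4.4 -37.4] world z 0.0148
(266, 235) tool mm [ 11.5   4.3 -39.2] world z 0.0166
```

>>> jog_arm(steps=[{"delta_rot": [0,0,0],"linear": [0,0,0.002],"grip": 0},{"delta_rot": [0,0,0],"linear": [0,0,0.002],"grip": 0},{"delta_rot": [0,0,0],"linear": [0,0,0.001],"grip": 0},{"delta_rot": [0,0,0],"linear": [0,0,0],"grip": 0}])

```text
t: 6.8
tool_pos: [0.3557, -0.0012, -0.0267]
tool_rot: [-0.091, -3.139, -0.0]
contact_force: [-3.1, 0.7, 8.4]
opening: 0.0001
grip_force: 3.8
```

>>> jog_arm(steps=[{"delta_rot": [0,0,0],"linear": [0,0,0.001],"grip": 0},{"delta_rot": [0,0,0],"linear": [0,0,0],"grip": 0}])

```text
t: 7.0
tool_pos: [0.3557, -0.0013, -0.0268]
tool_rot: [-0.091, -3.138, -0.0]
contact_force: [-8.5, 1.7, 17.2]
opening: -0.0001
grip_force: 8.4
```

The bench touch is at reported z ≈ -0.0267, so the true fingertips are about 27 mm short of the reported TCP. I'll rise until the tip is about 2 mm up, then push.

>>> jog_arm(steps=[{"delta_rot": [0,0,0],"linear": [0,0,-0.004],"grip": 0},{"delta_rot": [0,0,0],"linear": [0,0,0],"grip": 0},{"delta_rot": [0,0,0],"linear": [-0.008,0,0],"grip": 0},{"delta_rot": [0,0,0],"linear": [-0.008,0,0],"grip": 0},{"delta_rot": [0,0,0],"linear": [-0.008,0,0],"grip": 0},{"delta_rot": [0,0,0],"linear": [-0.008,0,0],"grip": 0},{"delta_rot": [0,0,0],"linear": [-0.008,0,0],"grip": 0},{"delta_rot": [0,0,0],"linear": [-0.008,0,0],"grip": 0},{"delta_rot": [0,0,0],"linear": [-0.008,0,0],"grip": 0},{"delta_rot": [0,0,0],"linear": [-0.008,0,0],"grip": 0}])

```text
t: 8.0
tool_pos: [0.4202, -0.005, -0.0245]
tool_rot: [-0.092, -3.14, -0.0]
contact_force: [-0.0, 0.3, -0.2]
opening: -0.0001
grip_force: 0.1
```

Run:
```python
from h import *
o,R=st()
s,_=ctrl.get_image("scene")
cv2.imwrite("pics/s4.png",cv2.resize(s[150:250,180:330],None,fx=5,fy=5,interpolation=cv2.INTER_CUBIC)[:,:,::-1])
```

```text
t 8.0 ramp xyz mm [-100.7   -9.7  -24.5] tool in ramp
 [[-1.    -0.004 -0.   ]
 [-0.004  1.     0.   ]
 [ 0.     0.    -1.   ]] F [-0.   0.3 -0.2] world [ 0.4202 -0.005  -0.0245] open -0.0
```

View pics/s4.png

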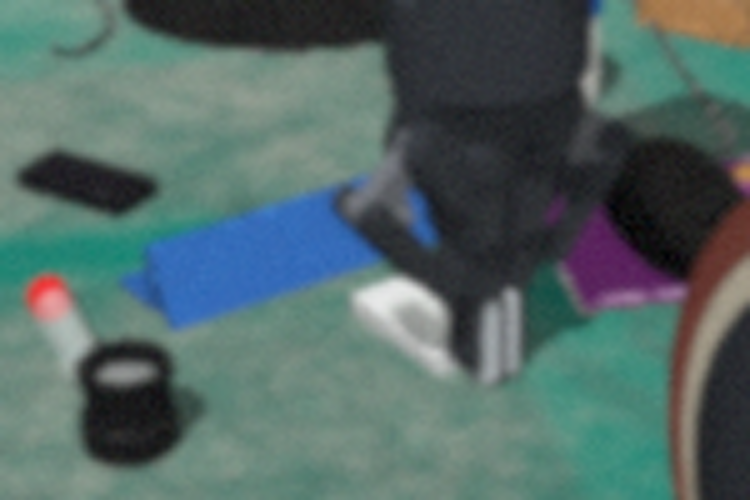

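The plate is now sliding ahead of the fingers, squarely toward the ramp, with its front end at (355,295) in the crop. The bystanders are untouched, so I'll keep pushing.

>>> jog_arm(steps=[{"delta_rot": [0,0,0],"linear": [-0.006,0,0],"grip": 0},{"delta_rot": [0,0,0],"linear": [-0.006,0,0],"grip": 0},{"delta_rot": [0,0,0],"linear": [-0.006,0,0],"grip": 0},{"delta_rot": [0,0,0],"linear": [-0.006,0,0],"grip": 0},{"delta_rot": [0,0,0],"linear": [-0.006,0,0],"grip": 0},{"delta_rot": [0,0,0],"linear": [-0.006,0,0],"grip": 0},{"delta_rot": [0,0,0],"linear": [-0.006,0,0],"grip": 0},{"delta_rot": [0,0,0],"linear": [-0.006,0,0],"grip": 0},{"delta_rot": [0,0,0],"linear": [0,0,0],"grip": 0}])

```text
t: 8.95
tool_pos: [0.469, -0.008, -0.0239]
tool_rot: [0.092, 3.138, -0.0]
contact_force: [0.3, -0.4, 0.0]
opening: 0.0002
grip_force: 0.0
```

Run:
```python
from h import *
o,R=st()
s,_=ctrl.get_image("scene")
cv2.imwrite("pics/s5.png",cv2.resize(s[150:250,180:330],None,fx=5,fy=5,interpolation=cv2.INTER_CUBIC)[:,:,::-1])
```

```text
t 8.95 ramp xyz mm [-51.8  -9.6 -23.9] tool in ramp
 [[-1.    -0.005  0.002]
 [-0.005  1.    -0.   ]
 [-0.002 -0.    -1.   ]] F [ 0.3 -0.4  0. ] world [ 0.469  -0.008  -0.0239] open 0.0
```

View pics/s5.png

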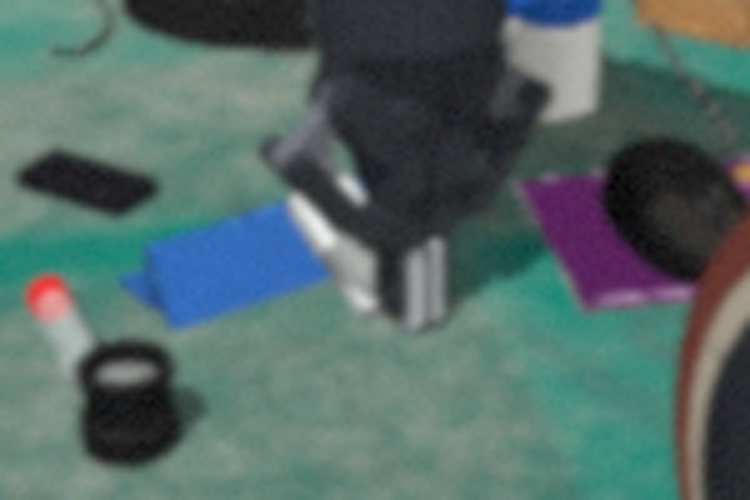

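The plate's front end is climbing the slope at (300,210). I'll push about 29 mm further with the tip slightly lower.

>>> jog_arm(steps=[{"delta_rot": [0,0,0],"linear": [-0.005,0,0.0007],"grip": 0},{"delta_rot": [0,0,0],"linear": [-0.005,0,0],"grip": 0},{"delta_rot": [0,0,0],"linear": [-0.005,0,0],"grip": 0},{"delta_rot": [0,0,0],"linear": [-0.005,0,0],"grip": 0},{"delta_rot": [0,0,0],"linear": [-0.004,0,0],"grip": 0},{"delta_rot": [0,0,0],"linear": [0,0,0],"grip": 0}])

```text
t: 9.6
tool_pos: [0.4922, -0.0093, -0.0249]
tool_rot: [0.092, 3.139, -0.0]
contact_force: [0.9, 0.1, 0.0]
opening: 0.0002
grip_force: 0.0
```

Run:
```python
from h import *
o,R=st()
```

```text
t 9.6 ramp xyz mm [-28.5  -9.4 -24.9] tool in ramp
 [[-1.    -0.004  0.001]
 [-0.004  1.    -0.   ]
 [-0.001 -0.    -1.   ]] F [0.9 0.1 0. ] world [ 0.4922 -0.0093 -0.0249] open 0.0
```

>>> jog_arm(steps=[{"delta_rot": [0,0,0],"linear": [-0.003,0,0],"grip": 0},{"delta_rot": [0,0,0],"linear": [-0.003,0,0],"grip": 0},{"delta_rot": [0,0,0],"linear": [0,0,0],"grip": 0}])

```text
t: 9.9
tool_pos: [0.4978, -0.0096, -0.025]
tool_rot: [0.092, 3.14, -0.0]
contact_force: [0.1, 0.3, 0.3]
opening: -0.0002
grip_force: 0.0
```

Run:
```python
from h import *
o,R=st()
s,_=ctrl.get_image("scene")
cv2.imwrite("pics/s6.png",cv2.resize(s[150:250,180:330],None,fx=5,fy=5,interpolation=cv2.INTER_CUBIC)[:,:,::-1])
```

```text
t 9.9 ramp xyz mm [-22.9  -9.3 -25. ] tool in ramp
 [[-1.    -0.004  0.   ]
 [-0.004  1.    -0.   ]
 [-0.    -0.    -1.   ]] F [0.1 0.3 0.3] world [ 0.4978 -0.0096 -0.025 ] open -0.0
```

View pics/s6.png

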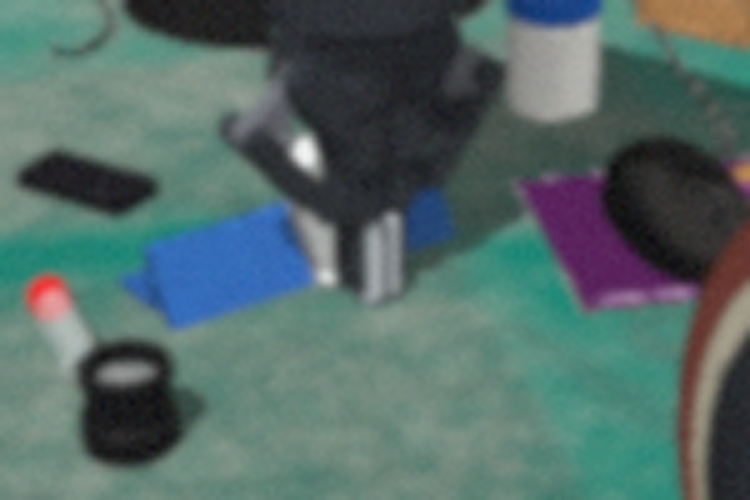

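The plate leans steeply on the ramp, its top at (305,150). That was the last picture I may view, so from here I'll check by depth. I'll back off and lift.

>>> jog_arm(steps=[{"delta_rot": [0,0,0],"linear": [0.003,0,0],"grip": 0},{"delta_rot": [0,0,0],"linear": [0.005,0,0],"grip": 0},{"delta_rot": [0,0,0],"linear": [0.015,0,0],"grip": 0},{"delta_rot": [0,0,0],"linear": [0.03,0,0],"grip": 0},{"delta_rot": [0,0,0],"linear": [0.04,0,0],"grip": 0},{"delta_rot": [0,0,0],"linear": [0.02,0,-0.03],"grip": 0},{"delta_rot": [0,0,0],"linear": [0,0,-0.05],"grip": 0},{"delta_rot": [0,0,0],"linear": [0,0,-0.05],"grip": 0},{"delta_rot": [0,0,0],"linear": [0,0,0],"grip": 0}])

```text
t: 10.85
tool_pos: [0.3894, -0.0039, 0.113]
tool_rot: [0.091, 3.125, -0.004]
contact_force: [0.8, -0.6, 1.0]
opening: -0.0001
grip_force: 0.0
```

```bash
cat >> h.py <<'E'
def cloud(n):
    o=ctrl.get_obs();im,d=ctrl.get_image(n);c=ctrl.camera_info(n);K=np.array(c["camera_matrix"])
    v,u=np.mgrid[:384,:512];P=np.stack([(u-K[0,2])/K[0,0]*d,(v-K[1,2])/K[1,1]*d,d],-1)
    if n=="wrist":
        T=np.array(c["T_tool_cam"]);R=cv2.Rodrigues(np.array(o["tool_rot"],float))[0];P=(P@T[:3,:3].T+T[:3,3])@R.T+o["tool_pos"]
    else: P=(P-np.array(c["t"]))@np.array(c["R"])
    P=P-O;return im,np.stack([P@X,P@Y,P[...,2]],-1)*1e3,d>0
E
python3 - <<'E'
from h import *
st()
for n in("top","scene","wrist"):
    im,P,ok=cloud(n);i=im.astype(int)
    m=ok&(i.max(2)-i.min(2)<25)&(i.min(2)>90)&(P[...,0]>-40)&(P[...,0]<70)&(abs(P[...,1]+10)<30)&(P[...,2]>1)&(P[...,2]<90)
    q=P[m];print(n,len(q))
    if len(q)<10: continue
    print(" pct x",np.percentile(q[:,0],[2,50,98]).round(1),"y",np.percentile(q[:,1],[2,50,98]).round(1),"z",np.percentile(q[:,2],[2,50,98]).round(1))
    nrm=np.linalg.svd(q-q.mean(0),full_matrices=False)[2][2];print(" tilt",np.degrees(np.arccos(abs(nrm[2]))),"n",nrm.round(2))
E
```

```text
t 10.85 ramp xyz mm [-131.5  -10.5  113. ] tool in ramp
 [[-1.    -0.005  0.016]
 [-0.005  1.    -0.002]
 [-0.016 -0.002 -1.   ]] F [ 0.8 -0.6  1. ] world [ 0.3894 -0.0039  0.113 ] open -0.0
top 426
 pct x [-29.9   6.2  29.3] y [-30.8 -10.5   8.4] z [ 1.3 26.9 54.8]
 tilt 49.383933049827945 n [ 0.76 -0.07 -0.65]
scene 429
 pct x [-35.6   6.4  25.6] y [-24.3  -8.1   4.7] z [ 1.6 29.8 54.5]
 tilt 50.41001589733787 n [-0.77  0.05  0.64]
wrist 276
 pct x [-1.4  6.4 12.8] y [-14.3  -9.   -3.7] z [19.5 30.2 38. ]
 tilt 52.60967977684812 n [ 0.79 -0.01 -0.61]
```

It is leaning by itself at 50-55°, with the raised end near x=+28, z=55 mm and y centred at -10. Next I'll go over it and behind the ramp.

>>> jog_arm(steps=[{"delta_rot": [0,0,0],"linear": [-0.035,0,0],"grip": 0},{"delta_rot": [0,0,0],"linear": [-0.04,0,0],"grip": 0},{"delta_rot": [0,0,0],"linear": [-0.04,0,0],"grip": 0},{"delta_rot": [0,0,0],"linear": [-0.04,0,0],"grip": 0},{"delta_rot": [0,0,0],"linear": [-0.04,0,0],"grip": 0},{"delta_rot": [0,0,0],"linear": [0,0,0],"grip": 0},{"delta_rot": [0,0,0],"linear": [0,0,0],"grip": 0},{"delta_rot": [0,0,0],"linear": [0,0,0],"grip": 0}])

```text
t: 11.8
tool_pos: [0.5773, -0.014, 0.1031]
tool_rot: [-0.091, -3.137, -0.001]
contact_force: [-0.4, -0.1, 1.6]
opening: 0.0001
grip_force: 0.0
```

Run:
```python
from h import *
st()
```

```text
t 11.8 ramp xyz mm [ 56.7  -8.8 103.1] tool in ramp
 [[-1.    -0.005 -0.004]
 [-0.005  1.     0.   ]
 [ 0.004  0.    -1.   ]] F [-0.4 -0.1  1.6] world [ 0.5773 -0.014   0.1031] open 0.0
```

>>> jog_arm(steps=[{"delta_rot": [0,0,0],"linear": [-0.01,-0.001,0],"grip": 0},{"delta_rot": [0,0,0],"linear": [0,0,0.03],"grip": 0},{"delta_rot": [0,0,0],"linear": [0,0,0.03],"grip": 0},{"delta_rot": [0,0,0],"linear": [0,0,0.03],"grip": 0},{"delta_rot": [0,0,0],"linear": [0,0,0],"grip": 0},{"delta_rot": [0,0,0],"linear": [0,0,0],"grip": 0},{"delta_rot": [0,0,0],"linear": [0,0,0],"grip": 0}])

```text
t: 12.5
tool_pos: [0.5909, -0.0161, 0.0174]
tool_rot: [0.091, 3.136, -0.001]
contact_force: [0.5, -0.4, 0.4]
opening: 0.0002
grip_force: 0.0
```

Run:
```python
from h import *
st()
im,P,ok=cloud("scene");i=im.astype(int)
m=ok&(i.max(2)-i.min(2)<25)&(i.min(2)>90)&(P[...,0]>-40)&(P[...,0]<45)&(abs(P[...,1]+10)<30)&(P[...,2]>1)&(P[...,2]<70)
q=P[m];print(len(q),np.percentile(q,[2,50,98],axis=0).round(1))
```

```text
t 12.5 ramp xyz mm [ 70.4 -10.   17.4] tool in ramp
 [[-1.    -0.005  0.004]
 [-0.005  1.    -0.   ]
 [-0.004 -0.    -1.   ]] F [ 0.5 -0.4  0.4] world [ 0.5909 -0.0161  0.0174] open 0.0
431 [[-35.6 -24.5   1.6]
 [  6.1  -8.5  29.2]
 [ 25.2   4.9  54.4]]
```

>>> jog_arm(steps=[{"delta_rot": [0,0,0],"linear": [0.008,0,0.003],"grip": 0},{"delta_rot": [0,0,0],"linear": [0.008,0,0],"grip": 0},{"delta_rot": [0,0,0],"linear": [0.008,0,0],"grip": 0},{"delta_rot": [0,0,0],"linear": [0.007,0,0],"grip": 0},{"delta_rot": [0,0,0],"linear": [0.007,0,0],"grip": 0},{"delta_rot": [0,0,0],"linear": [0.007,0,0],"grip": 0},{"delta_rot": [0,0,0],"linear": [0,0,0],"grip": 0}])

```text
t: 13.25
tool_pos: [0.5431, -0.0131, 0.0116]
tool_rot: [-0.092, -3.139, -0.0]
contact_force: [0.1, 0.1, -0.2]
opening: 0.0
grip_force: 0.0
```

```bash
cat > m.py <<'E'
from h import *
st()
for n in("scene","top"):
    im,P,ok=cloud(n);i=im.astype(int)
    m=ok&(i.max(2)-i.min(2)<25)&(i.min(2)>100)&(P[...,0]>-150)&(P[...,0]<45)&(abs(P[...,1]+10)<40)&(P[...,2]>2.5)&(P[...,2]<70)
    q=P[m];print(n,len(q),np.percentile(q,[2,50,98],axis=0).round(1).tolist())
    r=ok&(i[...,0]>i[...,1]+60)&(i[...,0]>i[...,2]+60)&(P[...,0]>-160)&(P[...,0]<10)&(abs(P[...,1]+10)<60)
    if r.sum(): print(" red",r.sum(),P[r].mean(0).round(1))
E
python3 m.py
```

```text
t 13.25 ramp xyz mm [ 22.5 -10.   11.6] tool in ramp
 [[-1.    -0.004 -0.001]
 [-0.004  1.     0.   ]
 [ 0.001  0.    -1.   ]] F [ 0.1  0.1 -0.2] world [ 0.5431 -0.0131  0.0116] open 0.0
scene 493 [[-126.4, -24.3, 2.6], [-4.0, -7.5, 35.4], [15.4, 23.6, 67.6]]
 red 34 [-99.4  47.8 397.9]Traceback (most recent call last):
  File "m.py", line 6, in <module>
    q=P[m];print(n,len(q),np.percentile(q,[2,50,98],axis=0).round(1).tolist())
                          ~~~~~~~~~~~~~^^^^^^^^^^^^^^^^^^^^
    return _quantile_unchecked(
        a, q, axis, out, overwrite_input, method, keepdims, weights)
    return _ureduce(a,
                    func=_quantile_ureduce_func,
    ...<5 lines>...
                    overwrite_input=overwrite_input,
                    method=method)
    r = func(a, **kwargs)
    result = _quantile(arr,
                       quantiles=q,
    ...<2 lines>...
                       out=out,
                       weights=wgt)
    slices_having_nans = np.isnan(arr[-1, ...])
                                  ~~~^^^^^^^^^
IndexError: index -1 is out of bounds for axis 0 with size 0
```

The plate is rising with the fingers. I'll push it past upright.

>>> jog_arm(steps=[{"delta_rot": [0,0,0],"linear": [0.007,0,0],"grip": 0},{"delta_rot": [0,0,0],"linear": [0.007,0,0],"grip": 0},{"delta_rot": [0,0,0],"linear": [0.007,0,0],"grip": 0},{"delta_rot": [0,0,0],"linear": [0.006,0,0],"grip": 0},{"delta_rot": [0,0,0],"linear": [0,0,0],"grip": 0},{"delta_rot": [0,0,0],"linear": [0,0,0],"grip": 0},{"delta_rot": [0,0,0],"linear": [0,0,0],"grip": 0}])

```text
t: 14.05
tool_pos: [0.5176, -0.0118, 0.0121]
tool_rot: [0.092, 3.14, -0.0]
contact_force: [-0.2, -0.5, 0.1]
opening: -0.0002
grip_force: 0.0
```

```bash
sed -i 's/("scene","top")/("scene",)/' m.py; python3 m.py
```

```text
t 14.05 ramp xyz mm [ -3.1 -10.3  12.1] tool in ramp
 [[-1.    -0.004  0.   ]
 [-0.004  1.    -0.   ]
 [-0.    -0.    -1.   ]] F [-0.2 -0.5  0.1] world [ 0.5176 -0.0118  0.0121] open -0.0
scene 353 [[-108.1, -24.6, 2.6], [-44.4, -4.9, 9.7], [-9.6, 21.6, 67.8]]
 red 45 [-94.   31.3 287.8]
```

It seems to have fallen over. I'll lift straight up, clear, and check.

>>> jog_arm(steps=[{"delta_rot": [0,0,0],"linear": [0,0,-0.04],"grip": 0},{"delta_rot": [0,0,0],"linear": [0,0,-0.05],"grip": 0},{"delta_rot": [0,0,0],"linear": [-0.03,0,-0.05],"grip": 0},{"delta_rot": [0,0,0],"linear": [-0.04,0,-0.05],"grip": 0},{"delta_rot": [0,0,0],"linear": [-0.03,0,0],"grip": 0},{"delta_rot": [0,0,0],"linear": [0,0,0],"grip": 0},{"delta_rot": [0,0,0],"linear": [0,0,0],"grip": 0}])

```text
t: 14.8
tool_pos: [0.6041, -0.0168, 0.1832]
tool_rot: [-0.092, -3.139, -0.0]
contact_force: [0.0, 0.7, 0.0]
opening: 0.0002
grip_force: 0.0
```

Run:
```python
from h import *
st()
for n in("scene","wrist"):
    im,P,ok=cloud(n);i=im.astype(int);b=ok&(P[...,0]>-150)&(P[...,0]<45)&(abs(P[...,1]+10)<50)&(P[...,2]<75)
    q=P[b&(i.max(2)-i.min(2)<25)&(i.min(2)>120)&(P[...,2]>4)]
    r=P[b&(i[...,0]>i[...,1]+60)&(i[...,0]>i[...,2]+60)]
    print(n,len(q),np.percentile(q,[2,50,98],axis=0).round(1).tolist() if len(q)>5 else "","red",len(r),r.mean(0).round(1) if len(r) else "")
    l=P[ok&(i.max(2)<60)&(abs(P[...,0]+60)<50)&(abs(P[...,1]-122)<40)&(P[...,2]<45)&(P[...,2]>20)];print(" loupe",len(l),l.mean(0).round(1) if len(l) else "")
```

```text
t 14.8 ramp xyz mm [ 83.6  -9.8 183.2] tool in ramp
 [[-1.    -0.005 -0.001]
 [-0.005  1.     0.   ]
 [ 0.001  0.    -1.   ]] F [0.  0.7 0. ] world [ 0.6041 -0.0168  0.1832] open 0.0
scene 219 [[-77.7, -24.9, 4.2], [-56.0, -4.4, 9.3], [-17.5, 5.5, 11.4]] red 13 [-21.2  -9.9   9.8]
 loupe 178 [-64.8 126.4  29.7]
wrist 1140 [[-76.8, -23.9, 7.1], [-51.8, -9.6, 8.7], [-15.6, 5.4, 10.2]] red 67 [-21.7  -9.5   9.4]
 loupe 850 [-58.  123.1  32.8]
```

The plate lies flat, red dot up, spanning about x -77 to -15 mm in front of the foot with y centred at -9. The robot is clear of everything, so I'm handing in.

```bash
python3 -c "
from station import ctrl
print(ctrl.finish_job())"
```

```text
the job is handed in; nothing more can be done
None
```

The reticle plate leaned on the ramp by itself at about 50–55°, was tipped back over, and now lies flat with the red dot up, about 46 mm in front of the ramp's foot. The arm is clear and the job was handed in at about 15 s, but no verdict came back; I re-measured only the loupe afterwards (not moved), not the tub or vial.

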